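# Hold an inspection mirror so the bench camera sees the heater's mark

## Task

Take the inspection mirror out of its stand and, with the mirror head below the steel guide shelf, slide its stem into the shelf's slot from the open side, as far as the two black lines drawn beside the slot near its inner end. There turn the mirror, upright and level with the camera lens, until the camera would see the heater's cross mark in the middle of the mirror, and finish while still holding it there, still and touching only the gripper. Do not knock the mirror hard against the shelf, and leave the bottle, the beaker and the tip box where they are.

Things in the scene. Friction and masses are not known exactly. Their poses are not given: they have to be found in the camera images.
- mirror: Upright inspection mirror, 180 mm tall, about 90 g. Origin: centre of its head's underside, on the stem's axis; z up the stem. Grey head 40 wide (y) x 40 high x 8 thick (x); the silver reflecting face looks along -x, the back is dull grey. Round steel stem 8 thick, 40 to 120 above the origin; square white grip 14 x 14, flats square to x and y, 120 to 180 up. Starts in the stand, origin 8 up.
- mirror_face (a point): Centre of the mirror's reflecting face, 20 mm above the mirror's origin and 4.5 mm to its -x side; same axes as the mirror. A point seen in the mirror follows the plain law of reflection about the face's -x normal.
- mirror_grip (a point): Centre of the mirror's square grip, 150 mm above the mirror's origin; same axes.
- stand: Fixed grey stand, foot 60 (x) x 70 (y) mm, 38 high, with an open-topped slot 10 (x) x 44 (y), 30 deep, in which the mirror head stands; the mirror is lifted straight up out of it. Origin on the bench under its middle.
- bridge: Fixed steel guide shelf: a level plate, underside 125 mm above the bench, top 133, spanning x -35 to 60 and y -60 to 60 in its own axes, on two 12 mm posts at x 50, y -50 and 50. A slot 26 wide (x -13 to 13) runs along y from the open +y edge to its closed end at y -18. Origin on the bench straight below slot_end.
- slot_end (a point): The spot in the slot where the mirror's stem belongs, between two black lines on the plate's top: on the slot's centre line, 18 mm before its closed end and 60 mm in from the open edge, at half the plate's thickness (129 mm up). Axes as the shelf; the slot opens to +y.
- camera_lens (a point): Centre of the front of the fixed bench camera's lens (grey box 60 x 46 x 44 mm on a low post, silver barrel 34 across), 75 mm above the bench, 150 mm from the stem's spot. Its +x is the way it looks: at the spot. It stands on the shelf's -x, -y side; housing reaches 95 mm behind the lens, top at 97.
- mark (a point): Centre of the black cross on a white 30 mm disc on the face of a fixed white block heater (100 deep x 80 wide x 105 mm high). 75 mm above the bench, 150 mm from the stem's spot; +x is the way the face looks: at the spot. It stands on the shelf's -x, +y side; the camera cannot see the mark directly.
- bottle: Clear reagent bottle with blue cap, 64 mm across, 140 high, loose; leave alone. Origin under its middle.
- beaker: Glass beaker, 68 mm across, 85 high, loose; leave alone. Origin under its middle.
- tipbox: Blue pipette-tip box 85 x 120 mm, about 64 high, loose; leave alone. Origin under its middle.
There are look-alikes about, which are no part of the job. What is meant by the mirror is not orange, pink or turquoise, and is the smaller of those in its own colour.

How it is judged:
By the outcome, as a careful person would: the job done as asked, in the order asked, and still so for the second after the job is handed in, while the arm keeps its last pose, push and grip.
It also fails if it takes over 45 s, if anything falls off the work surface, if the arm or the gripper's body presses on something with over 40 N, if the wrist force passes 120 N, or if a joint passes its speed limit or range.

## Robot

A 6-joint arm with a two-finger parallel gripper is mounted at the origin on the work surface. World frame = base frame: x ahead of the robot, y to its left, z up, the work surface at z = 0. Lengths are in m, angles in rad, forces in N, time in s.
With the tool pointing down it reaches from about 0.3 to 0.775 m from the base axis. Payload 14.6 kg.
Tool frame: the origin (TCP) lies between the finger pads; the fingertips stand 19 mm ahead of it and the grasp point (between the pads) is the TCP; z points along the fingers, y is the direction in which the jaws open and shut (so a half turn about z gives the same grasp; the last joint's range is limited). The gripper opens to 94 mm and grips with 3 to 60 N. Pads are 16 mm wide; open, the fingers measure 119 mm over their backs; the gripper's body (75 mm by 177 mm) begins 78 mm behind the grasp point.
Start: joints at [-1.252, 0.3, 1.521, -0, 1.321, -0.067], TCP at [0.207, -0.51, 0.224] pointing down, gripper open.
Joint ranges: [-3.03, 3.03], [-0.79, 2.21], [0.23, 2.52], [-1.04, 4.18], [0, 3.07], [-2.55, 2.55]. Speed limits (rad/s): [2.22, 2.22, 2.57, 3.14, 3.14, 3.14].

## Interface

Orientations are given as [roll, pitch, yaw] about the fixed x, y, z axes, in that order (R = Rz(yaw) Ry(pitch) Rx(roll)).
In Python, from station import telemetry, vision, ctrl gives the robot as it stands. The module is installed in compiled form; this text tells all that it offers.
- The arm moves only by the shell command python3 -m creep 'ROWS' [FORCE]. ROWS is JSON, a list of rows, each a list of 3 entries, a list of its own where there are three numbers: the shift along the tool's x, y, z in units of 50 mm (1.0 is 50 mm), then the turn about the tool's z in units of 8 degrees (1.0 is 8 degrees), then the opening, from 0 (shut) to 1 (fully open). In form: [[[tx, ty, tz], twist, gripper], ...]. A call has 1 to 12 rows; each row is the pose to reach, as a shift and turn from the pose commanded when the call began, along the tool's axes at that moment; what a row does not reach only later rows make up. A row lasts 1/10 s, in which the tool goes at most 50 mm and 8.59 degrees, less where a joint would pass 70% of its speed; a pose out of reach is approached as far as the arm can. A call with a gripper value outside its range is refused whole. The fingers move at their own pace and stop on an object; FORCE is the grip in N (left out, the last holds). Time passes only in rows, so rows that repeat a pose let the fingers close. It gives the time, the measured TCP pose, the force and the opening at its end, in the units of the state.
- telemetry.get_obs(): the state, without advancing time (a new reading comes with each control period).
- vision.camera(name): name is "scene" or "side" or "wrist"; returns a dict with "img" (420x560x3 uint8, red, green, blue), "depth" (420x560 float32, m along the optical axis (not along the pixel's ray), 0 where there is no reading), "vertical_fov" (degrees; the focal length in pixels is half the picture's height over the tangent of half this angle, whatever the lens; pixels are square), "cx", "cy" (the principal point, pixels), "extrinsics" (4x4, takes a point from camera to world coordinates); the wrist camera has in their place "hand_eye" (4x4, takes a point from camera to tool coordinates, whose origin is the TCP and whose axes are the flange's). Camera axes: x right, y down, z forward; pixel columns grow to the right and rows downward; lengths in m; the calibration is good to about 2 mm. A picture is of the moment at which its call begins: read the wrist's pose just before it.
- ctrl.hand_in(): hands the job in, once; it reports no verdict.
The state is a dict: "time_s": time; "qpos": joint angles; "joint_vel": joint speeds; "tau": joint torques, N m; "ee_pos": TCP position; "eef_rot": TCP orientation; "force": force on the tool from outside, world axes, zero at the start; "moment": the same for the moment, N m; "grip_width": finger opening in m.
Only numpy, scipy, OpenCV 4.12 (cv2) and the standard library are available. Lean on these libraries where they do the work, as an engineer would, in place of code of your own. Each camera call takes 0.05 s, during which the arm holds its last target.

## Working session

There is one attempt and no reset: what is moved stays moved. The work goes in short steps, Python scripts to look and compute and a shell command to move; the robot and the scene stay as the last step left them, time stands still between calls to the robot, and variables do not carry over. Pictures are saved under pics/ and viewed, and the job is handed in when it is done.

```bash
mkdir -p pics; ls
cat > h.py <<'E'
import numpy as np, cv2, math
from station import telemetry, vision, ctrl
from scipy.spatial.transform import Rotation as Rn
def T_tool(o=None):
    o=o or telemetry.get_obs(); T=np.eye(4); T[:3,:3]=Rn.from_euler('xyz',o['eef_rot']).as_matrix(); T[:3,3]=o['ee_pos']; return T
def grab(name):
    o=telemetry.get_obs(); c=vision.camera(name)
    c['E']=np.array(c['extrinsics']) if 'extrinsics' in c else T_tool(o)@np.array(c['hand_eye'])
    c['f']=c['img'].shape[0]/2/math.tan(math.radians(c['vertical_fov'])/2)
    return c
def ray(c,u,v):
    d=c['E'][:3,:3]@np.array([(u-c['cx'])/c['f'],(v-c['cy'])/c['f'],1.]); return c['E'][:3,3],d
def onplane(c,u,v,z):
    o,d=ray(c,u,v); return o+d*(z-o[2])/d[2]
def cloud(c):
    h,w=c['depth'].shape; u,v=np.meshgrid(np.arange(w),np.arange(h)); z=c['depth'].astype(float)
    P=np.stack([(u-c['cx'])/c['f']*z,(v-c['cy'])/c['f']*z,z],-1)@c['E'][:3,:3].T+c['E'][:3,3]
    P[z==0]=np.nan; return P
def proj(c,p):
    q=np.linalg.inv(c['E'])@np.append(p,1); return c['cx']+c['f']*q[0]/q[2], c['cy']+c['f']*q[1]/q[2]
def save(c,fn):
    cv2.imwrite(fn,cv2.cvtColor(c['img'],cv2.COLOR_RGB2BGR))
E
python3 - <<'E'
from h import *
import pickle
for n in ['scene','side','wrist']:
    c=grab(n); save(c,f'pics/{n}0.png'); pickle.dump(c,open(f'{n}0.pkl','wb')); print(n,c['f'],c['cx'],c['cy'],c['E'].round(3).tolist(), (c['depth']>0).mean())
print(telemetry.get_obs())
E
```

```text
pics
scene 483.6067640758202 284.89927296514384 211.10746570805813 [[0.777, 0.377, -0.503, 1.257], [0.629, -0.45, 0.634, -0.791], [0.013, -0.809, -0.587, 0.91], [0.0, 0.0, 0.0, 1.0]] 0.9948426870748299
side 501.4709400168126 284.84230183019486 214.18691164285283 [[-0.963, -0.158, 0.217, 0.266], [-0.268, 0.547, -0.793, 1.267], [0.007, -0.822, -0.569, 0.999], [0.0, 0.0, 0.0, 1.0]] 0.9957525510204082
wrist 308.9304027897739 277.12733151500214 207.0026325735425 [[0.375, -0.901, -0.218, 0.269], [-0.927, -0.365, -0.088, -0.483], [-0.001, 0.235, -0.972, 0.385], [0.0, 0.0, 0.0, 1.0]] 0.9872661564625851
{'time_s': 0.15, 'qpos': array([-1.25156303e+00,  3.00324687e-01,  1.52143076e+00, -1.38002987e-06,
        1.32069755e+00, -6.65841113e-02]), 'joint_vel': array([ 0.00093421, -0.00032235, -0.00056133,  0.00047489, -0.00073848,
       -0.00033679]), 'tau': array([ 8.10873935e-04, -5.31961477e+01, -3.52820885e+01,  7.08232261e-02,
        2.36291840e-02, -8.29747160e-05]), 'ee_pos': array([ 0.20692237, -0.50939617,  0.22403023]), 'eef_rot': array([-3.14073413e+00, -5.59090126e-05,  3.85817728e-01]), 'force': array([-0.32835189, -0.00583219,  0.2130088 ]), 'moment': array([-0.02727463, -0.03268145,  0.02972669]), 'grip_width': 0.09387350148294187}
```

View pics/scene0.png

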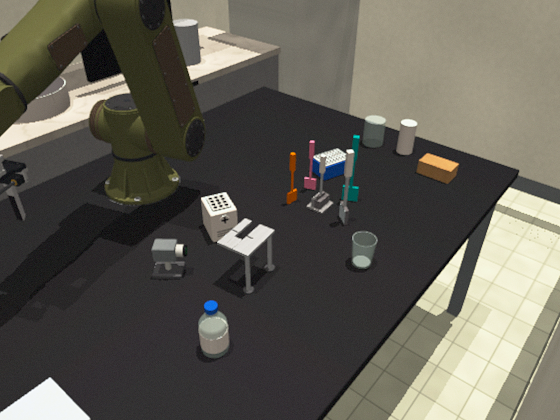

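View pics/side0.png

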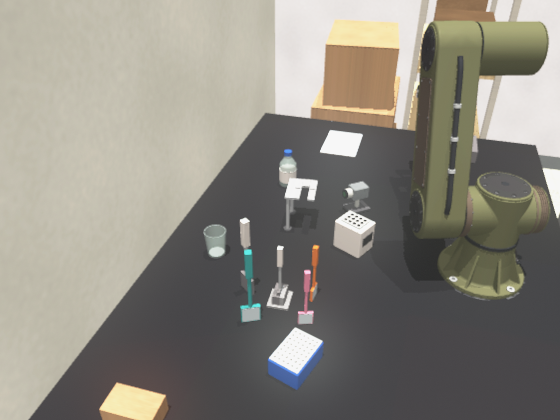

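View pics/wrist0.png

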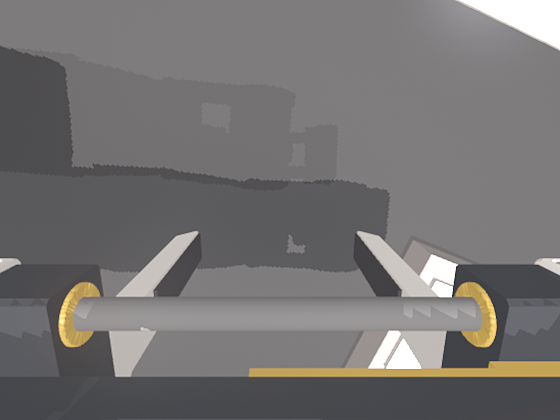

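The scene picture shows the small white-grip mirror in a stand at (322,180), with a taller white one at (347,185). The shelf is at (247,240), the heater at (220,215) and the camera at (168,255). I'll zoom in and take the depth data.

Run:
```python
from h import *
import pickle
a=pickle.load(open('scene0.pkl','rb')); b=pickle.load(open('side0.pkl','rb'))
A=cv2.resize(a['img'][130:310,130:400],None,fx=2.9,fy=2.9,interpolation=cv2.INTER_CUBIC)
B=cv2.resize(b['img'][140:340,190:400],None,fx=2.9,fy=2.9,interpolation=cv2.INTER_CUBIC)
for n,I in (('zs',A),('zd',B)): cv2.imwrite(f'pics/{n}.png',cv2.cvtColor(I,cv2.COLOR_RGB2BGR))
for c,n in ((a,'scene'),(b,'side')):
    P=cloud(c); 
    for z0,z1,l in ((.128,.138,'shelf'),(.099,.111,'heater'),(.09,.1,'cam'),(.135,.25,'tall'),(.03,.045,'stand')):
        m=((P[...,2]>z0)&(P[...,2]<z1)&(P[...,0]>.2)&(P[...,0]<.95)&(abs(P[...,1])<.5)).astype(np.uint8)
        k,L,s,ce=cv2.connectedComponentsWithStats(m)
        for i in range(1,k):
            if s[i,4]>15:
                q=P[L==i]; print(n,l,s[i],q.mean(0).round(3),q.min(0).round(3),q.max(0).round(3),c['img'][L==i].mean(0).round())
```

```text
scene shelf [289 165   6   5  19] [0.46  0.242 0.133] [0.449 0.238 0.128] [0.466 0.249 0.138] [123.  56.   6.]
scene shelf [319 170   6   5  16] [0.547 0.281 0.133] [0.539 0.273 0.129] [0.551 0.29  0.138] [117. 111. 105.]
scene shelf [ 217  219   57   39 1014] [ 0.586 -0.108  0.133] [ 0.528 -0.166  0.128] [ 0.636 -0.036  0.137] [210. 208. 203.]
scene shelf [204 306  14   9  50] [ 0.697 -0.335  0.133] [ 0.685 -0.345  0.128] [ 0.704 -0.317  0.138] [ 16.  52. 105.]
scene heater [201 193  35  23 430] [ 0.392 -0.016  0.103] [ 0.333 -0.066  0.099] [0.444 0.04  0.11 ] [203. 202. 191.]
scene heater [201 312  22  16 166] [ 0.698 -0.336  0.105] [ 0.667 -0.355  0.099] [ 0.715 -0.308  0.111] [163. 170. 155.]
scene cam [201 193  35  26 218] [ 0.409 -0.028  0.097] [ 0.333 -0.068  0.09 ] [0.449 0.038 0.1  ] [201. 196. 186.]
scene cam [151 239  31  14 311] [ 0.414 -0.231  0.096] [ 0.376 -0.264  0.09 ] [ 0.448 -0.197  0.1  ] [143. 146. 141.]
scene cam [198 316  28  18 173] [ 0.702 -0.34   0.095] [ 0.666 -0.359  0.09 ] [ 0.719 -0.304  0.1  ] [165. 172. 157.]
scene tall [166 123  39  39 788] [0.222 0.0
[... 4095 characters left out ...]
0.03 ] [0.819 0.175 0.045] [182. 192. 185.]
side stand [240 275   7   9  23] [0.658 0.273 0.039] [0.646 0.263 0.032] [0.671 0.283 0.045] [97. 94. 95.]
side stand [271 283  17  18 172] [0.546 0.296 0.037] [0.53  0.258 0.03 ] [0.565 0.321 0.045] [175. 171. 169.]
side stand [310 282   7  11  33] [0.46  0.253 0.038] [0.455 0.229 0.032] [0.466 0.269 0.045] [212. 148. 100.]
side stand [240 308  20   7  78] [0.601 0.386 0.037] [0.577 0.374 0.03 ] [0.626 0.396 0.045] [163. 174. 173.]
side stand [298 311  15   6  70] [0.458 0.354 0.038] [0.441 0.34  0.03 ] [0.477 0.363 0.044] [212. 183. 195.]
side stand [312 346  11  18  41] [0.4   0.477 0.037] [0.392 0.452 0.03 ] [0.407 0.499 0.045] [ 79.  97. 138.]
```

View pics/zs.png

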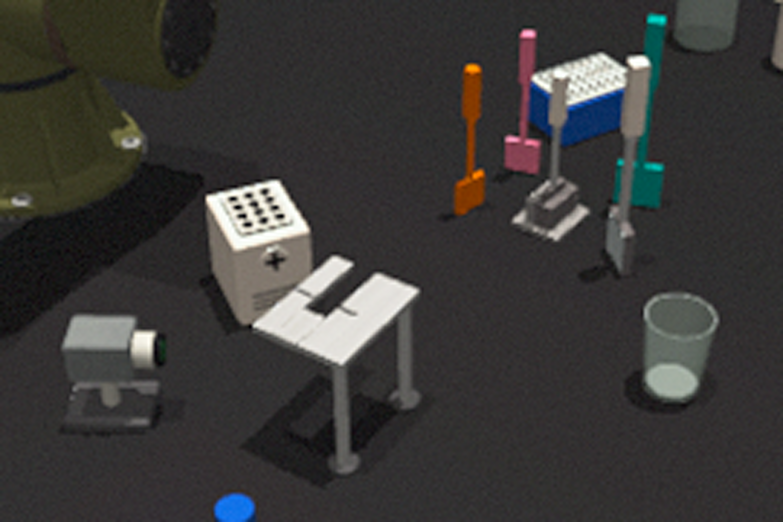

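View pics/zd.png

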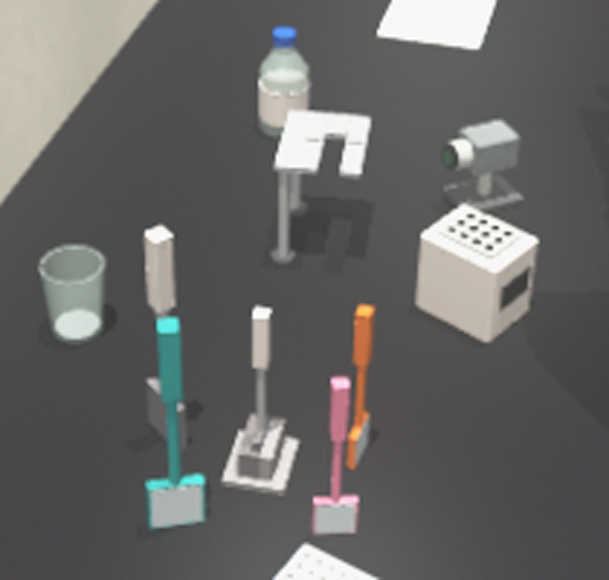

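The zoomed view confirms the target: small white grip in the stand at crop (558,100), shelf with its slot opening away from the scene camera and black lines at (300,292) and (340,312). Next I'll measure the plan geometry.

Run:
```python
from h import *
import pickle
a=pickle.load(open('scene0.pkl','rb')); b=pickle.load(open('side0.pkl','rb'))
def rect(q,l):
    r=cv2.minAreaRect((q[:,:2]*1000).astype(np.float32)); print(l,len(q),np.round(r[0],1),np.round(r[1],1),round(r[2],1)); return r
for c,n in ((a,'scene'),(b,'side')):
    P=cloud(c); g=c['img'].astype(int)
    # shelf top contour -> plane z=.133
    m=((P[...,2]>.122)&(P[...,2]<.14)&(P[...,0]>.5)&(P[...,0]<.66)&(P[...,1]>-.2)&(P[...,1]<0)&(g.sum(-1)>330)).astype(np.uint8)
    m=cv2.morphologyEx(m,cv2.MORPH_CLOSE,np.ones((3,3)))
    v,u=np.nonzero(m); q=np.array([onplane(c,x,y,.133) for x,y in zip(u,v)]); rect(q,n+' shelf')
    for lo,hi,bx,l in ((.140,.186,(.52,.57,.26,.32),'grip'),(.028,.06,(.5,.59,.24,.34),'stand'),(.004,.02,(.5,.59,.24,.34),'foot'),(.1,.108,(.3,.46,-.1,.08),'heater'),(.092,.099,(.36,.47,-.28,-.17),'cam'),(.004,.1,(.55,.7,.2,.32),'tallhead')):
        M=(P[...,2]>lo)&(P[...,2]<hi)&(P[...,0]>bx[0])&(P[...,0]<bx[1])&(P[...,1]>bx[2])&(P[...,1]<bx[3]); rect(P[M],n+' '+l)
A=cv2.resize(a['img'][205:275,200:290],None,fx=8,fy=8,interpolation=cv2.INTER_CUBIC)
A2=cv2.resize(a['img'][145:215,290:360],None,fx=8,fy=8,interpolation=cv2.INTER_CUBIC)
A3=cv2.resize(a['img'][235:275,150:200],None,fx=12,fy=12,interpolation=cv2.INTER_CUBIC)
for i,I in enumerate((A,A2,A3)): cv2.imwrite(f'pics/c{i}.png',cv2.cvtColor(I,cv2.COLOR_RGB2BGR))
```

```text
scene shelf 947 [ 582.3 -100.6] [ 96.5 119.4] 6.7
scene grip 81 [545.6 283.3] [17.4 19.5] 9.1
scene stand 147 [546.1 283.2] [36.5 59.1] 0.7
scene foot 156 [549.1 282.9] [73.6 67.7] 89.9
scene heater 359 [391.7 -15.1] [76.9 98.5] 64.1
scene cam 273 [ 416.6 -226.8] [74.8 51.3] 39.0
scene tallhead 401 [619.4 281.2] [ 83.7 141.1] 82.1
side shelf 517 [584.1 -88.6] [ 95.5 136.8] 7.2
side grip 83 [546.5 290.5] [13.2 17.2] 15.8
side stand 216 [547.4 289.3] [34.2 62.8] 2.7
side foot 238 [547.7 292.5] [90.1 80.6] 89.0
side heater 321 [390.7  -2.8] [78.7 98.2] 62.2
side cam 124 [ 422.  -216.6] [86.8 50.3] 39.0
side tallhead 299 [624.7 261.6] [114.2 150.1] 88.9
```

View pics/c0.png

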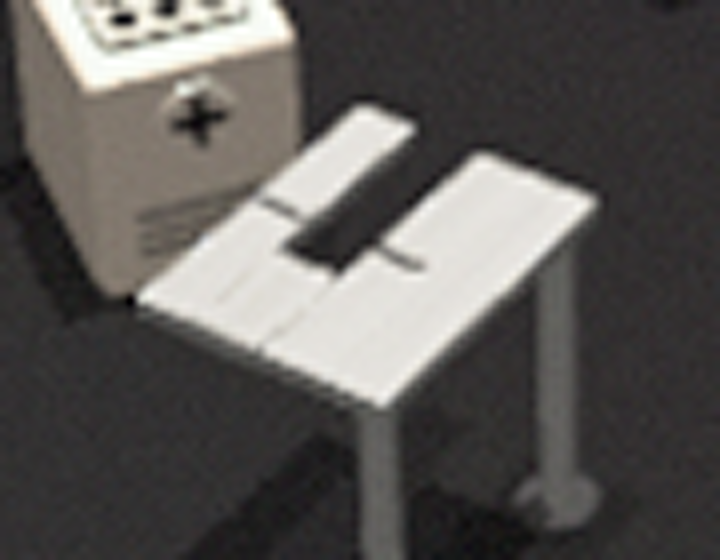

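View pics/c1.png

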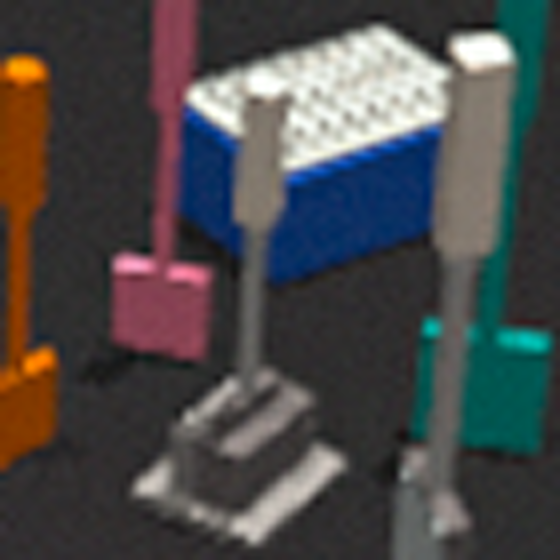

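View pics/c2.png

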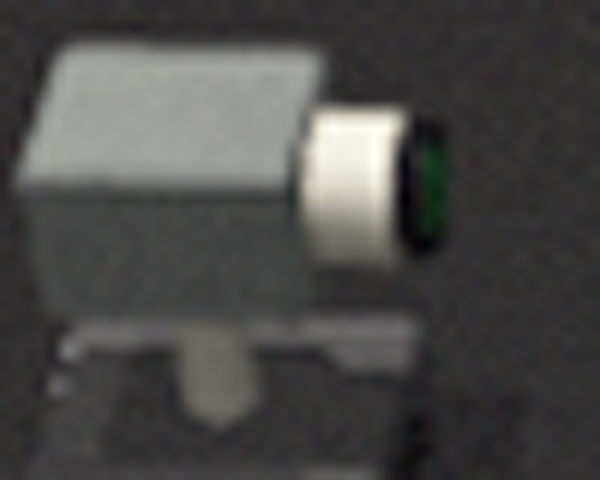

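```bash
cat > geo.py <<'E'
from h import *
import pickle
a=pickle.load(open('scene0.pkl','rb')); b=pickle.load(open('side0.pkl','rb'))
def pt(x,y,s,u0,v0,z,c=a): return onplane(c,(x+.5)/s-.5+u0,(y+.5)/s-.5+v0,z)[:2]*1000
A={k:pt(*v,8,200,205,.133) for k,v in dict(c1=(365,103),c2=(598,203),c3=(380,405),c4=(137,298),m1=(415,128),m2=(478,152),e1=(285,247),e2=(340,270),l1=(305,213),l2=(375,247)).items()}
for k,v in A.items(): print(k,v.round(1))
fit_obj=dict(c1=(-35,60),c2=(60,60),c3=(60,-60),c4=(-35,-60),m1=(-13,60),m2=(13,60),e1=(-13,-18),e2=(13,-18),l1=(-13,0),l2=(13,0))
X=np.array([fit_obj[k] for k in A],float); Y=np.array([A[k] for k in A])
U,S,V=np.linalg.svd((X-X.mean(0)).T@(Y-Y.mean(0))); R=(U@V).T; t=Y.mean(0)-R@X.mean(0)
yaw=math.degrees(math.atan2(R[1,0],R[0,0])); print('spot',t.round(1),'yaw',round(yaw,2)); print((Y-(X@R.T+t)).round(1).tolist())
mark=pt(197,117,8,200,205,.075); lens=pt(430,190,12,150,235,.075)
for n,p in (('mark',mark),('lens',lens)):
    d=t-p; print(n,p.round(1),'dist',np.hypot(*d).round(1),'dir',np.degrees(np.arctan2(d[1],d[0])).round(1))
E
python3 geo.py
```

```text
c1 [527.  -43.3]
c2 [621.8 -34.7]
c3 [ 634.7 -153. ]
c4 [ 541.8 -164.3]
m1 [549.2 -42.8]
m2 [573.9 -39.3]
e1 [ 559.7 -116.2]
e2 [ 581.1 -113.4]
l1 [552.6 -99.4]
l2 [581.8 -97.8]
spot [568.3 -99.3] yaw 6.38
[[0.1, 0.3], [0.5, -1.7], [0.1, -0.7], [1.6, -1.5], [0.4, -1.7], [-0.7, -1.0], [2.3, 2.5], [-2.1, 2.3], [-2.8, 1.4], [0.5, 0.1]]
mark [432.1 -32.2] dist 151.8 dir -26.2
lens [ 450.6 -195.1] dist 151.8 dir 39.1
```

Run:
```python
from geo import *
print('---')
P=lambda x,y,z: pt(x,y,8,290,145,z)
f=[P(135,487,.006),P(245,540,.006),P(348,462,.006)]
for p,q in ((f[0],f[1]),(f[1],f[2])): d=q-p; print(p.round(1),np.hypot(*d).round(1),np.degrees(np.arctan2(d[1],d[0])).round(1))
print('mid',((f[0]+f[2])/2).round(1))
r=[P(225,447,.048),P(310,397,.048)]; d=r[1]-r[0]; print('ridge',r,np.hypot(*d),np.degrees(np.arctan2(d[1],d[0])))
print('griptop scene',P(265,84,.188))
B=cv2.resize(b['img'][235:315,245:345],None,fx=8,fy=8,interpolation=cv2.INTER_CUBIC); cv2.imwrite('pics/d1.png',cv2.cvtColor(B,cv2.COLOR_RGB2BGR))
```

```text
c1 [527.  -43.3]
c2 [621.8 -34.7]
c3 [ 634.7 -153. ]
c4 [ 541.8 -164.3]
m1 [549.2 -42.8]
m2 [573.9 -39.3]
e1 [ 559.7 -116.2]
e2 [ 581.1 -113.4]
l1 [552.6 -99.4]
l2 [581.8 -97.8]
spot [568.3 -99.3] yaw 6.38
[[0.1, 0.3], [0.5, -1.7], [0.1, -0.7], [1.6, -1.5], [0.4, -1.7], [-0.7, -1.0], [2.3, 2.5], [-2.1, 2.3], [-2.8, 1.4], [0.5, 0.1]]
mark [432.1 -32.2] dist 151.8 dir -26.2
lens [ 450.6 -195.1] dist 151.8 dir 39.1
---
[515.4 254. ] 55.5 -1.1
[570.8 252.9] 71.3 89.4
mid [543.4 289.1]
ridge [array([560.5295247 , 249.86431972]), array([565.981918  , 300.26667922])] 50.696414427450996 83.82590392072653
griptop scene [543.37414971 286.95666219]
```

View pics/d1.png

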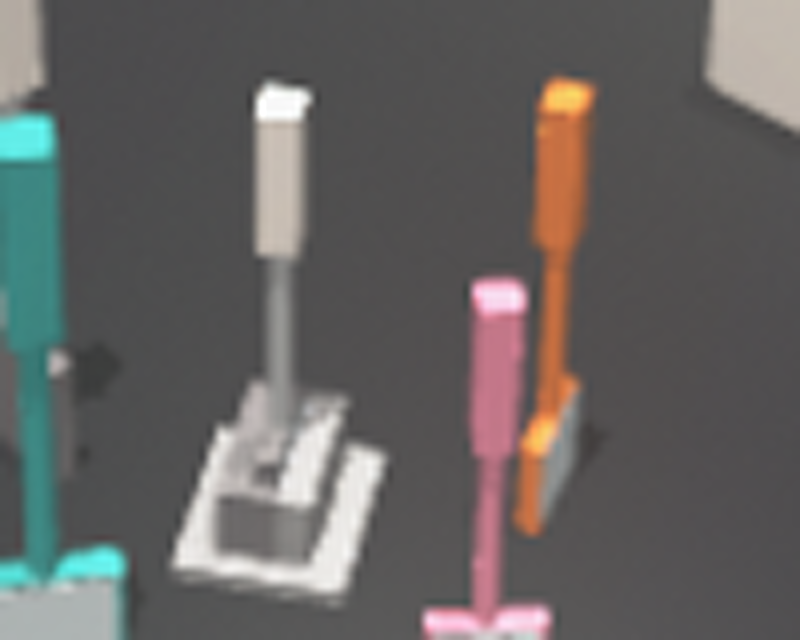

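Camera and mark both come out at 151.8 mm from the spot (150 expected). The stand's yaw is about 0, with the mirror at about (0.545, 0.288). The tall white and teal look-alikes need clearance, so I'll locate them, then rise and move above the mirror.

```bash
cat > go.py <<'E'
from h import *
import sys
def units(x,y,z,yawdeg,base=None):
    o=telemetry.get_obs(); T=T_tool(o); d=T[:3,:3].T@(np.array([x,y,z])-T[:3,3])
    dy=(math.degrees(o['eef_rot'][2])-yawdeg+180)%360-180
    print('t',(d/.05).round(3),'twist',round(dy/8,3),'(rot',np.degrees(o['eef_rot']).round(2),')')
if __name__=='__main__': units(*map(float,sys.argv[1:5]))
E
python3 - <<'E'
from geo import *
P=cloud(a); M=(P[...,2]>.20)&(P[...,2]<.26)&(P[...,0]>.55)&(P[...,0]<.7)&(P[...,1]>.2)&(P[...,1]<.45)
for lo,hi in ((.2,.31),(.31,.45)):
    q=P[M&(P[...,1]>lo)&(P[...,1]<hi)]; print(len(q),q.mean(0),q.min(0),q.max(0))
s=onplane(b,(285.5)/8-.5+245,101.5/8-.5+235,.188); print('griptop side',s)
E
python3 go.py .545 .288 .36 0
```

```text
c1 [527.  -43.3]
c2 [621.8 -34.7]
c3 [ 634.7 -153. ]
c4 [ 541.8 -164.3]
m1 [549.2 -42.8]
m2 [573.9 -39.3]
e1 [ 559.7 -116.2]
e2 [ 581.1 -113.4]
l1 [552.6 -99.4]
l2 [581.8 -97.8]
spot [568.3 -99.3] yaw 6.38
[[0.1, 0.3], [0.5, -1.7], [0.1, -0.7], [1.6, -1.5], [0.4, -1.7], [-0.7, -1.0], [2.3, 2.5], [-2.1, 2.3], [-2.8, 1.4], [0.5, 0.1]]
mark [432.1 -32.2] dist 151.8 dir -26.2
lens [ 450.6 -195.1] dist 151.8 dir 39.1
132 [0.64757375 0.26479427 0.22611544] [0.63282716 0.25392766 0.20086218] [0.65882219 0.27801204 0.24833858]
76 [0.60219268 0.37070179 0.21934769] [0.59071068 0.36104873 0.20092509] [0.61153856 0.38623519 0.23561318]
griptop side [0.54591991 0.28618882 0.188     ]
t [ 12.266 -12.233  -2.708] twist 2.763 (rot [-179.95   -0.     22.11] )
```

```bash
python3 -m creep '[[[0,0,-1],0,1],[[0,0,-2],0,1],[[0.5,-0.5,-2.7],0.5,1],[[1.2,-1.2,-2.7],1,1],[[1.8,-1.8,-2.7],1.5,1],[[2.5,-2.5,-2.7],2,1],[[3.2,-3.2,-2.7],2.5,1],[[3.9,-3.9,-2.7],2.76,1],[[4.6,-4.6,-2.7],2.76,1],[[5.3,-5.3,-2.7],2.76,1],[[6,-6,-2.7],2.76,1],[[6,-6,-2.7],2.76,1]]' 15; python3 go.py .545 .287 .36 0
```

```text
time_s: 1.35
ee_pos: [0.3733, -0.1142, 0.3595]
eef_rot: [-3.141, -0.0, 0.007]
force: [-0.1, -0.1, 0.6]
grip_width: 0.094
t [ 3.494e+00 -7.999e+00 -3.000e-03] twist 0.053 (rot [-1.7996e+02 -3.0000e-02  4.3000e-01] )
```

```bash
python3 -m creep '[[[0.4,-0.9,0],0,1],[[0.8,-1.8,0],0,1],[[1.2,-2.7,0],0,1],[[1.6,-3.6,0],0,1],[[2,-4.5,0],0,1],[[2.4,-5.4,0],0,1],[[2.8,-6.3,0],0,1],[[3.1,-7.2,0],0,1],[[3.4,-7.8,0],0.05,1],[[3.49,-8,0],0.05,1],[[3.49,-8,0],0.05,1],[[3.49,-8,0],0.05,1]]'; python3 go.py .545 .287 .174 0
python3 - <<'E'
from h import *
import pickle
for n in ['scene','side','wrist']:
    c=grab(n); save(c,f'pics/{n}1.png'); pickle.dump(c,open(f'{n}1.pkl','wb'))
    print(n, proj(c,[.545,.287,.188]))
E
```

```text
time_s: 2.55
ee_pos: [0.5464, 0.2801, 0.3595]
eef_rot: [3.141, 0.0, -0.007]
force: [-0.2, 0.9, 0.3]
grip_width: 0.094
t [-0.029 -0.14   3.71 ] twist -0.052 (rot [179.98   0.    -0.42] )
scene (np.float64(323.13390034053424), np.float64(155.2282032970729))
side (np.float64(280.44254400075897), np.float64(247.4362227656383))
wrist (np.float64(272.0341936867938), np.float64(196.53410668522238))
```

View pics/wrist1.png

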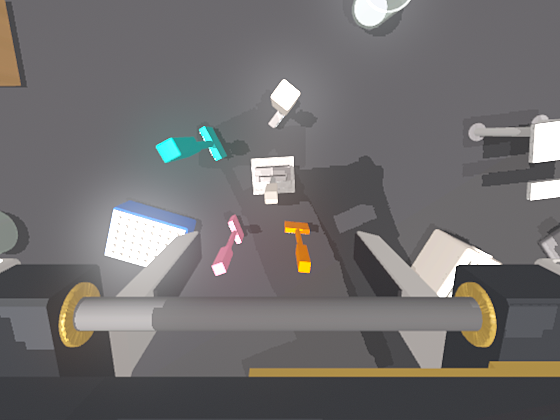

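View pics/side1.png

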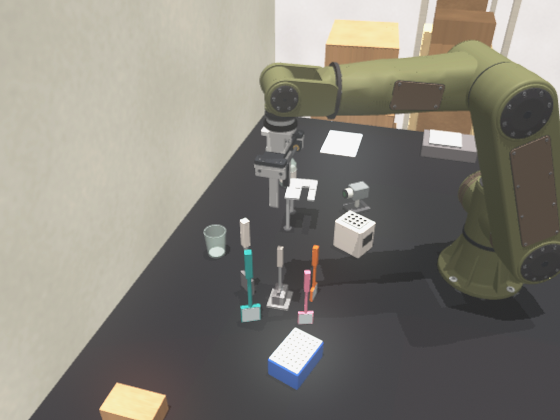

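Run:
```python
from h import *
import pickle
c=pickle.load(open('wrist1.pkl','rb'))
W=cv2.resize(c['img'][150:210,240:310],None,fx=10,fy=10,interpolation=cv2.INTER_CUBIC); cv2.imwrite('pics/w1.png',cv2.cvtColor(W,cv2.COLOR_RGB2BGR))
```

```text
(no output)
```

View pics/w1.png

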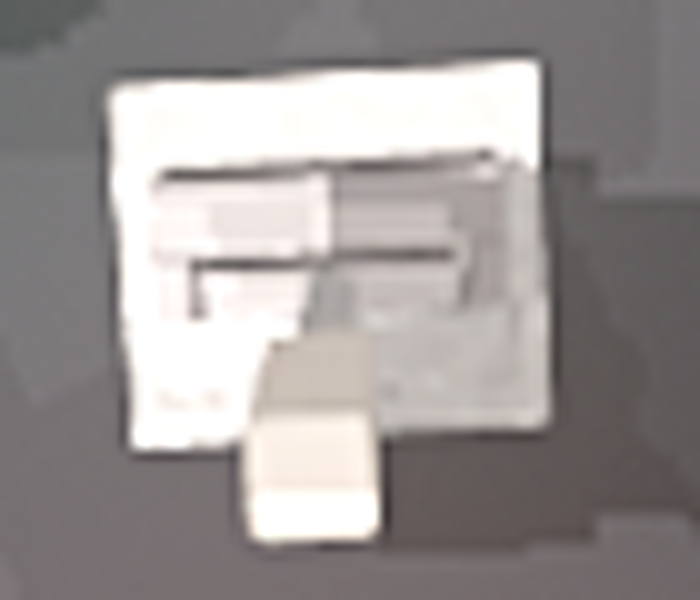

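```bash
python3 - <<'E'
from h import *
import pickle
c=pickle.load(open('wrist1.pkl','rb'))
print(onplane(c,271-.3,197.1,.188))
E
python3 go.py .5445 .2877 .174 3
```

```text
[0.54437784 0.28847694 0.188     ]
t [-0.04  -0.151  3.723] twist -0.431 (rot [-1.7998e+02 -5.0000e-02 -4.5000e-01] )
```

Wrist estimate is (0.5444, 0.2885), agreeing with the scene and side views; stand yaw is about 3°. Going down now, stopping first above the grip.

```bash
python3 -m creep '[[[-0.04,-0.16,0.5],-0.43,1],[[-0.04,-0.16,1.2],-0.43,1],[[-0.04,-0.16,1.9],-0.43,1],[[-0.04,-0.16,2.5],-0.43,1],[[-0.04,-0.16,3],-0.43,1],[[-0.04,-0.16,3],-0.43,1],[[-0.04,-0.16,3],-0.43,1]]'; python3 go.py .5445 .288 .174 3
python3 - <<'E'
from h import *
for n in ['scene','side','wrist']:
    c=grab(n); save(c,f'pics/{n}2.png')
E
```

```text
time_s: 3.4
ee_pos: [0.5447, 0.289, 0.2108]
eef_rot: [-3.141, -0.001, 0.053]
force: [-0.3, 0.2, 0.4]
grip_width: 0.0939
t [-0.005  0.019  0.736] twist 0.004 (rot [-1.7998e+02 -6.0000e-02  3.0300e+00] )
```

View pics/wrist2.png

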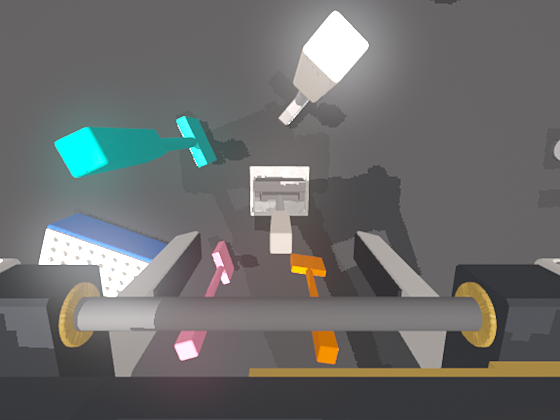

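View pics/side2.png

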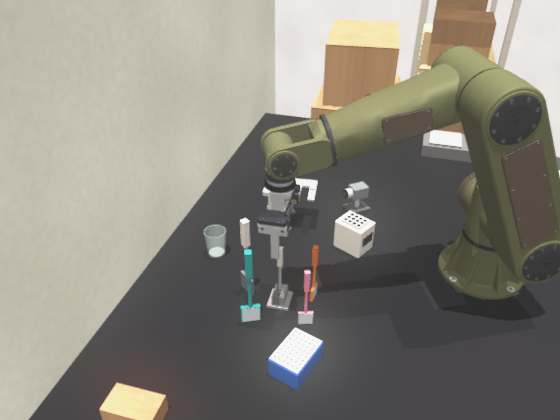

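The stand is now square in the wrist view and the grip at (280,240) is centred between the fingers.

```bash
python3 -m creep '[[[0,0.02,0.4],0,1],[[0,0.02,0.74],0,1],[[0,0.02,0.74],0,1],[[0,0.02,0.74],0,0],[[0,0.02,0.74],0,0],[[0,0.02,0.74],0,0],[[0,0.02,0.74],0,0],[[0,0.02,0.74],0,0],[[0,0.02,0.74],0,0],[[0,0.02,0.74],0,0],[[0,0.02,0.74],0,0],[[0,0.02,0.74],0,0]]' 8;  python3 -m creep '[[[0,0,0],0,0],[[0,0,0],0,0],[[0,0,0],0,0]]' 20
```

```text
time_s: 4.75
ee_pos: [0.5445, 0.2884, 0.1725]
eef_rot: [-3.142, 0.0, 0.053]
force: [-0.2, 0.1, -0.0]
grip_width: 0.0257
time_s: 5.05
ee_pos: [0.5444, 0.2883, 0.1724]
eef_rot: [3.142, 0.0, 0.053]
force: [-0.1, -0.2, -0.5]
grip_width: 0.0144
```

```bash
python3 -m creep '[[[0,0,0],0,0],[[0,0,-0.2],0,0],[[0,0,-0.4],0,0],[[0,0,-0.6],0,0],[[0,0,-0.8],0,0],[[0,0,-1],0,0],[[0,0,-1.4],0,0],[[0,0,-1.8],0,0],[[0,0,-2.2],0,0],[[0,0,-2.6],0,0],[[0,0,-2.6],0,0],[[0,0,-2.6],0,0]]'
python3 - <<'E'
from h import *
import pickle
a=grab('scene');b=grab('side');w=grab('wrist')
for n,c in (('scene',a),('side',b),('wrist',w)): pickle.dump(c,open(n+'3.pkl','wb'))
def crop(c,p,r=45):
    u,v=map(int,proj(c,p)); I=c['img'][max(0,v-r):v+r,u-r:u+r]; return cv2.resize(I,(390,390),interpolation=cv2.INTER_CUBIC)
p=[.5445,.288,.21]
cv2.imwrite('pics/lift.png',cv2.cvtColor(np.hstack([crop(a,p),crop(b,p)]),cv2.COLOR_RGB2BGR)); save(w,'pics/wrist3.png')
E
```

```text
time_s: 6.25
ee_pos: [0.5444, 0.2883, 0.3021]
eef_rot: [-3.142, 0.0, 0.053]
force: [-0.1, 0.3, -1.0]
grip_width: 0.0141
```

View pics/lift.png

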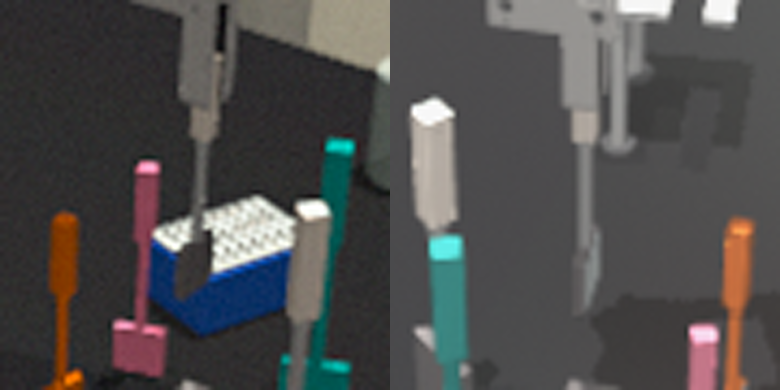

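View pics/wrist3.png

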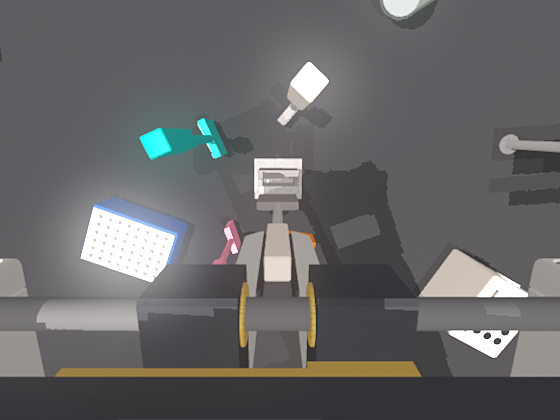

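Run:
```python
from h import *
import pickle
o=[]
for n in ('scene','side'):
    c=pickle.load(open(n+'3.pkl','rb')); u,v=map(int,proj(c,[.5445,.288,.157])); 
    o.append(cv2.resize(c['img'][v-18:v+18,u-18:u+18],(390,390),interpolation=cv2.INTER_CUBIC))
    e=[proj(c,[.5445+sx*.004,.288+sy*.02,.157+sz*.02]) for sx in(-1,1) for sy in(-1,1) for sz in(-1,1)]
    print(n,u,v,np.round(np.array(e)-[u-18,v-18],1).tolist())
cv2.imwrite('pics/head.png',cv2.cvtColor(np.hstack(o),cv2.COLOR_RGB2BGR))
```

```text
scene 322 163 [[13.4, 26.7], [14.1, 15.3], [20.9, 21.6], [21.7, 10.3], [15.5, 27.5], [16.2, 16.2], [23.0, 22.4], [23.8, 11.2]]
side 280 256 [[22.0, 20.4], [22.1, 8.7], [17.9, 29.9], [17.9, 18.0], [19.1, 19.9], [19.1, 8.2], [14.9, 29.3], [14.9, 17.5]]
```

View pics/head.png

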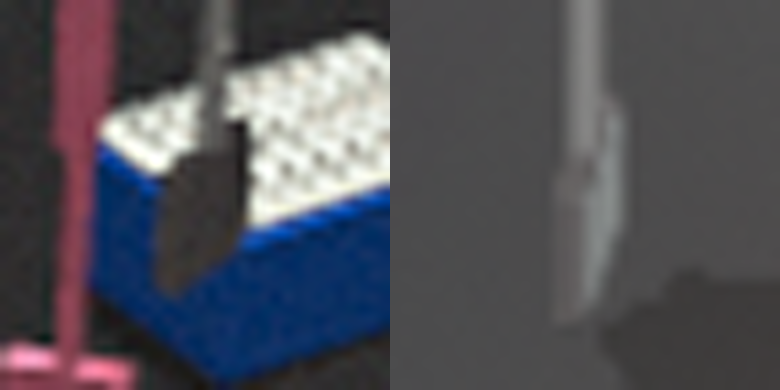

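The side crop shows the silver (bluish) face on the -x side; the scene view shows the dull back. So the mirror's yaw is about 3° already. Next I'll move to in front of the slot, staying high.

```bash
python3 go.py .556 .02 .302 6.5
```

```text
t [-0.051  5.37  -0.012] twist -0.43 (rot [1.7996e+02 1.0000e-01 3.0600e+00] )
```

```bash
python3 -m creep '[[[0,0.3,0],0,0],[[0,0.8,0],0,0],[[0,1.4,0],-0.2,0],[[0,2,0],-0.43,0],[[0,2.6,0],-0.43,0],[[-0.05,3.2,0],-0.43,0],[[-0.05,3.8,0],-0.43,0],[[-0.05,4.4,0],-0.43,0],[[-0.05,4.9,0],-0.43,0],[[-0.05,5.2,0],-0.43,0],[[-0.05,5.37,0],-0.43,0],[[-0.05,5.37,0],-0.43,0]]'
python3 - <<'E'
from h import *
import pickle
for n in ['scene','side','wrist']:
    c=grab(n); save(c,f'pics/{n}4.png'); pickle.dump(c,open(f'{n}4.pkl','wb'))
E
```

```text
time_s: 7.6
ee_pos: [0.5563, 0.0195, 0.3023]
eef_rot: [-3.142, 0.0, 0.113]
force: [-0.5, -0.7, -1.5]
grip_width: 0.0138
```

View pics/wrist4.png

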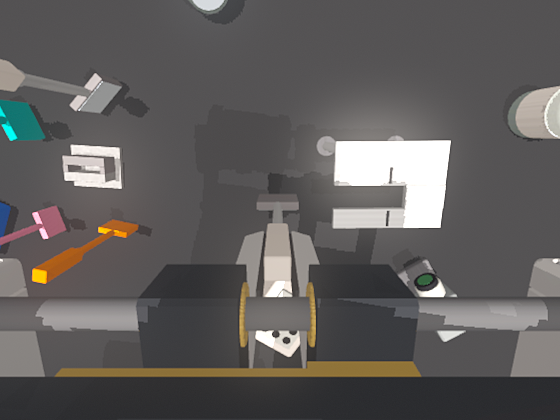

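View pics/scene4.png

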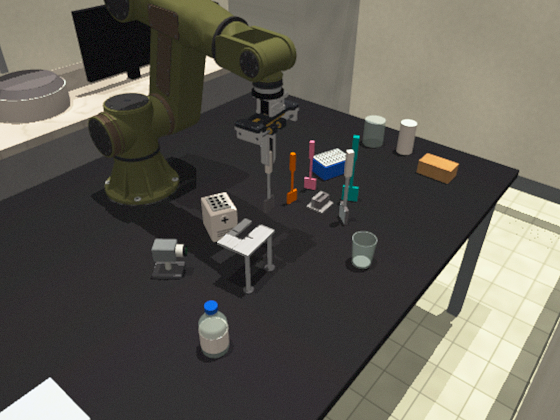

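View pics/side4.png

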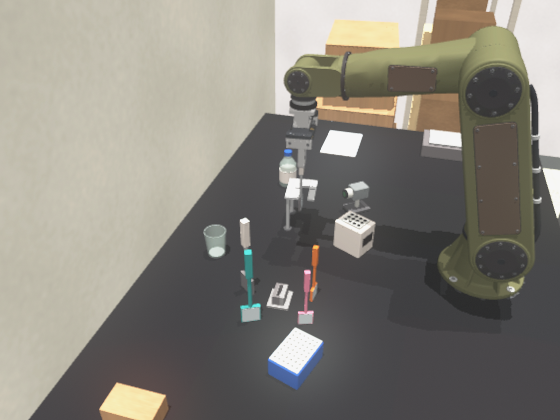

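The wrist view shows the shelf at (335–450, 140–228) with the slot parallel to image x, and the lens at (425,281). Zooming for measurement.

Run:
```python
from h import *
import pickle
c=pickle.load(open('wrist4.pkl','rb'))
W=cv2.resize(c['img'][130:240,320:460],None,fx=5.5,fy=5.5,interpolation=cv2.INTER_CUBIC); cv2.imwrite('pics/w4.png',cv2.cvtColor(W,cv2.COLOR_RGB2BGR))
W=cv2.resize(c['img'][240:300,380:460],None,fx=8,fy=8,interpolation=cv2.INTER_CUBIC); cv2.imwrite('pics/w4l.png',cv2.cvtColor(W,cv2.COLOR_RGB2BGR))
```

```text
(no output)
```

View pics/w4.png

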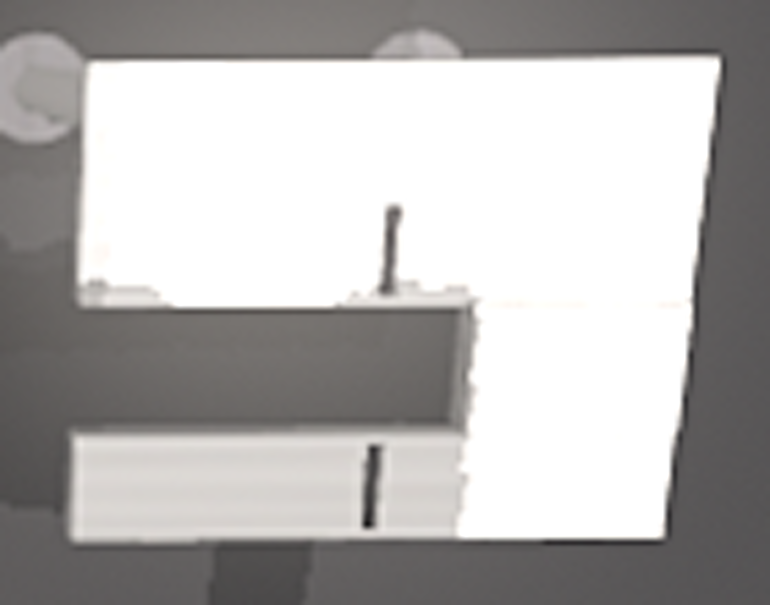

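View pics/w4l.png

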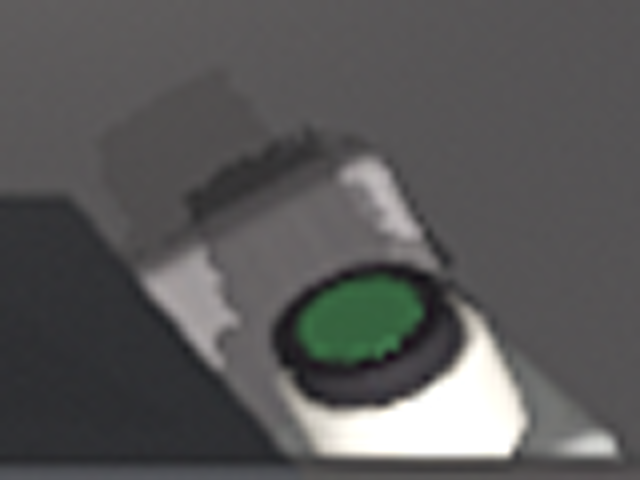

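```bash
cat > geo2.py <<'E'
from h import *
import pickle
c=pickle.load(open('wrist4.pkl','rb'))
def pt(x,y,s,u0,v0,z): return onplane(c,(x+.5)/s-.5+u0,(y+.5)/s-.5+v0,z)[:2]*1000
D=dict(c1=((70,540),(-35,60)),c2=((85,61),(60,60)),c3=((722,57),(60,-60)),c4=((665,539),(-35,-60)),l1=((376,440),(-13,0)),l2=((388,292),(13,0)))
Y=np.array([pt(*v[0],5.5,320,130,.133) for v in D.values()]); X=np.array([v[1] for v in D.values()],float)
U,S,V=np.linalg.svd((X-X.mean(0)).T@(Y-Y.mean(0))); R=(U@V).T; t=Y.mean(0)-R@X.mean(0)
yaw=math.degrees(math.atan2(R[1,0],R[0,0]))
lens=pt(362,318,8,380,240,.075)
if __name__=='__main__':
    print(Y.round(1).tolist()); print('spot',t.round(1),'yaw',round(yaw,2)); print((Y-(X@R.T+t)).round(1).tolist())
    d=t-lens; print('lens',lens.round(1),np.hypot(*d),np.degrees(np.arctan2(d[1],d[0])))
    mark=np.array([432.1,-32.2])
    for S,L,M in ((np.array([568.3,-99.3]),np.array([450.6,-195.1]),mark),(t,lens,mark)):
        th=6.5
        for i in range(5):
            q=np.radians(th); F=S-4.5*np.array([np.cos(q),np.sin(q)])
            b=(L-F)/np.hypot(*(L-F))+(M-F)/np.hypot(*(M-F)); th=np.degrees(np.arctan2(-b[1],-b[0]))
        print('theta',th)
E
python3 geo2.py
python3 - <<'E'
from h import *
import pickle
# held-mirror check: stem position in scene4/side4/wrist4
o=[]
for n in ('scene','side','wrist'):
    c=pickle.load(open(n+'4.pkl','rb'))
    # axis points
    P=[proj(c,[.5563,.0195,.3023-.1644+h]) for h in (0,.04,.12,.145)]
    print(n,np.round(P,1).tolist())
    u,v=map(int,P[1]); o.append(cv2.resize(c['img'][v-30:v+30,u-20:u+20],(260,390),interpolation=cv2.INTER_CUBIC)); print(u-20,v-30)
cv2.imwrite('pics/held.png',cv2.cvtColor(np.hstack(o),cv2.COLOR_RGB2BGR))
E
```

```text
[[526.8, -43.3], [621.4, -31.4], [635.7, -151.7], [540.6, -163.5], [554.4, -101.0], [584.2, -97.5]]
spot [568.9 -99.1] yaw 6.86
[[-0.2, 0.4], [0.0, 0.9], [0.1, -0.2], [-0.7, -0.7], [-1.6, -0.4], [2.4, 0.0]]
lens [ 451.1 -193.6] 151.04214554556285 38.73301121688145
theta 6.458114105276413
theta 6.34842311392873
scene [[268.7, 209.6], [268.6, 197.5], [268.4, 171.9], [268.3, 163.5]]
248 167
side [[300.8, 207.4], [301.1, 196.5], [301.8, 173.6], [302.0, 166.1]]
281 166
wrist [[279.6, 196.8], [280.0, 205.4], [281.0, 231.7], [281.5, 244.3]]
259 175
```

View pics/held.png

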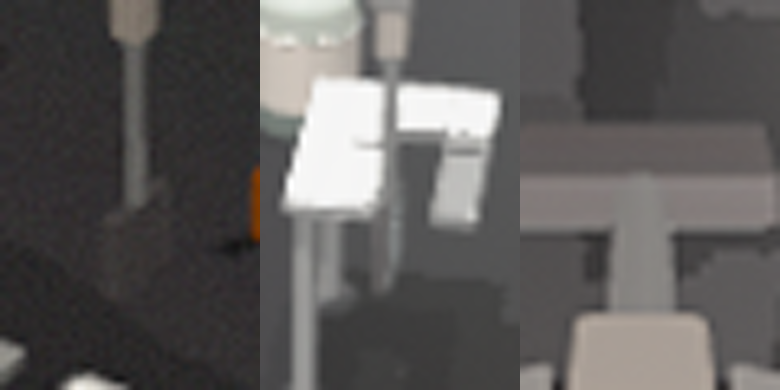

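Scene and wrist measurements agree: spot at (568.6, -99.2), shelf yaw 6.6°, required mirror yaw about 6.4°. The held stem is where the TCP predicts in both views. Lowering in front of the mouth.

```bash
python3 go.py .5554 .015 .2194 6.4
```

```text
t [-0.031  0.115  1.66 ] twist 0.019 (rot [-179.99    0.      6.55] )
```

```bash
python3 -m creep '[[[-0.03,0.1,0.3],0,0],[[-0.03,0.1,0.8],0,0],[[-0.03,0.1,1.2],0.02,0],[[-0.03,0.1,1.5],0.02,0],[[-0.03,0.1,1.66],0.02,0],[[-0.03,0.1,1.66],0.02,0],[[-0.03,0.1,1.66],0.02,0]]'
python3 - <<'E'
from h import *
import pickle
o=[]
for n in ('scene','side','wrist'):
    c=grab(n); pickle.dump(c,open(n+'5.pkl','wb'))
    u,v=map(int,proj(c,[.556,-.02,.13])); v=min(v,370);print(n,u-35,v-45); o.append(cv2.resize(c['img'][v-45:v+45,u-35:u+35],(260,334),interpolation=cv2.INTER_CUBIC))
cv2.imwrite('pics/pre.png',cv2.cvtColor(np.hstack(o),cv2.COLOR_RGB2BGR))
E
python3 go.py .5686 -.0992 .2194 6.4
```

```text
time_s: 8.45
ee_pos: [0.5557, 0.0153, 0.2202]
eef_rot: [3.141, -0.001, 0.111]
force: [0.5, -0.6, -0.5]
grip_width: 0.0141
scene 224 173
side 268 157
wrist 285 173
t [0.004 2.3   0.018] twist -0.006 (rot [ 1.7999e+02 -7.0000e-02  6.3500e+00] )
```

View pics/pre.png

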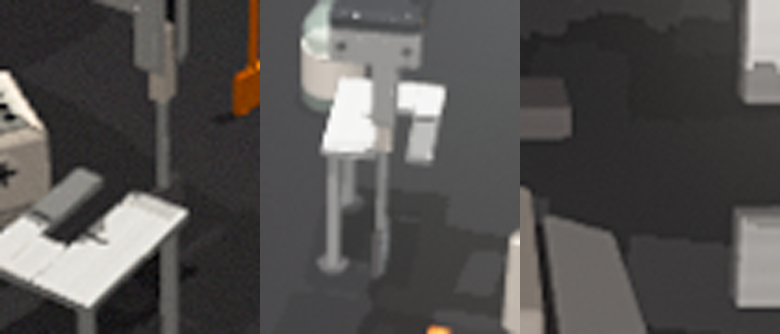

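The stem stands just outside the mouth, with the head below plate level. I'll slide in and stop partway to check.

```bash
python3 -m creep '[[[0,0.2,0.01],0,0],[[0,0.4,0.01],0,0],[[0,0.6,0.01],0,0],[[0,0.8,0.01],0,0],[[0,1,0.01],0,0],[[0,1.2,0.01],0,0],[[0,1.4,0.01],0,0],[[0,1.5,0.01],0,0],[[0,1.5,0.01],0,0]]'
python3 - <<'E'
from h import *
import pickle
o=[]
for n in ('scene','side','wrist'):
    c=grab(n); pickle.dump(c,open(n+'6.pkl','wb'))
    u,v=map(int,proj(c,[.56,-.07,.13])); v=min(v,370);print(n,u-35,v-45); o.append(cv2.resize(c['img'][v-45:v+45,u-35:u+35],(260,334),interpolation=cv2.INTER_CUBIC))
cv2.imwrite('pics/mid.png',cv2.cvtColor(np.hstack(o),cv2.COLOR_RGB2BGR))
E
python3 go.py .5686 -.0992 .2194 6.4
```

```text
time_s: 9.5
ee_pos: [0.5637, -0.0602, 0.2189]
eef_rot: [-3.142, 0.0, 0.11]
force: [0.4, 0.5, -1.2]
grip_width: 0.0139
scene 212 182
side 271 149
wrist 255 175
t [ 0.01   0.804 -0.009] twist -0.005 (rot [-180.      0.      6.36] )
```

View pics/mid.png

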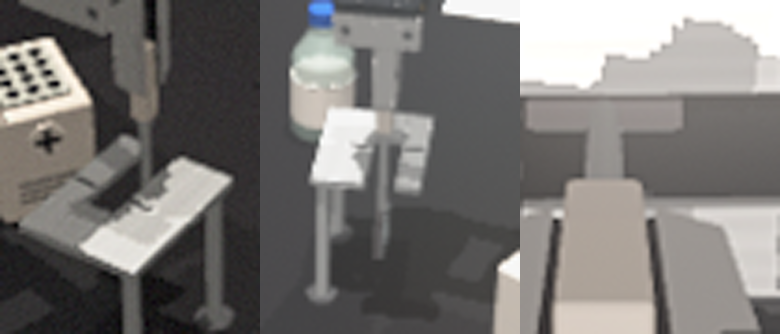

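The stem is in the slot with no contact (forces at noise level). Going on to the spot.

```bash
python3 -m creep '[[[0,0.15,0],0,0],[[0,0.3,0],0,0],[[0,0.45,0],0,0],[[0.01,0.6,0],0,0],[[0.01,0.72,0],0,0],[[0.01,0.8,0],0,0],[[0.01,0.8,0],0,0],[[0.01,0.8,0],0,0],[[0.01,0.8,0],0,0]]'
python3 - <<'E'
from h import *
import pickle
o=[]
S=np.array([.5686,-.0992])
for n in ('scene','side','wrist'):
    c=grab(n); pickle.dump(c,open(n+'7.pkl','wb'))
    u,v=map(int,proj(c,[.5686,-.0992,.13])); u0=u-25;v0=min(v,385)-35;print(n,u0,v0,'stem@133 expected',np.round(proj(c,[.5686,-.0992,.133]),1)); o.append(cv2.resize(c['img'][v0:v0+70,u0:u0+50],(260,364),interpolation=cv2.INTER_CUBIC))
cv2.imwrite('pics/fin.png',cv2.cvtColor(np.hstack(o),cv2.COLOR_RGB2BGR))
E
python3 go.py .5686 -.0992 .2194 6.4
```

```text
time_s: 10.55
ee_pos: [0.5686, -0.099, 0.219]
eef_rot: [-3.142, 0.0, 0.111]
force: [0.2, 0.5, -0.6]
grip_width: 0.0139
scene 217 199 stem@133 expected [242.3 233.6]
side 280 154 stem@133 expected [305.9 188.6]
wrist 254 179 stem@133 expected [279.2 215.9]
t [-0.     0.003 -0.008] twist -0.005 (rot [-180.     -0.      6.36] )
```

View pics/fin.png

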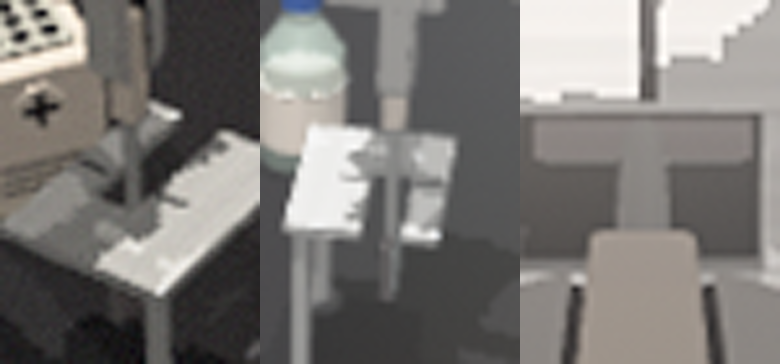

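Run:
```python
from h import *
import pickle
t=math.radians(6.36);R=np.array([[math.cos(t),-math.sin(t)],[math.sin(t),math.cos(t)]])
def W(x,y,z): return np.append(R@[x,y]+[.5686,-.099],.219-.1644+z)
s=pickle.load(open('side7.pkl','rb')); a=pickle.load(open('scene7.pkl','rb'))
for l,x,y,z in (('headbot+y',-.004,.02,0),('headbot+y',.004,.02,0),('gripbot',-.007,.007,.12),('gripbot',.007,.007,.12)):
    p=proj(s,W(x,y,z)); print(l,np.round(p,1),'crop',np.round([(p[0]-280)*5.2+260,(p[1]-154)*5.2],0))
for x,y in ((.007,-.007),(.007,.007),(-.007,-.007)):
    p=proj(a,W(x,y,.12)); print('scene gripbot',np.round([(p[0]-217)*5.2,(p[1]-199)*5.2],0))
o=[]
for c,u0,v0,w in ((s,285,165,40),(a,225,205,40)):
    o.append(cv2.resize(c['img'][v0:v0+55,u0:u0+40],(400,550),interpolation=cv2.INTER_CUBIC))
cv2.imwrite('pics/fz.png',cv2.cvtColor(np.hstack(o),cv2.COLOR_RGB2BGR))
```

```text
headbot+y [305.6 211.9] crop [393. 301.]
headbot+y [303.3 211.7] crop [381. 300.]
gripbot [308.2 179. ] crop [407. 130.]
gripbot [303.9 178.6] crop [384. 128.]
scene gripbot [131. 125.]
scene gripbot [149. 110.]
scene gripbot [108. 115.]
```

View pics/fz.png

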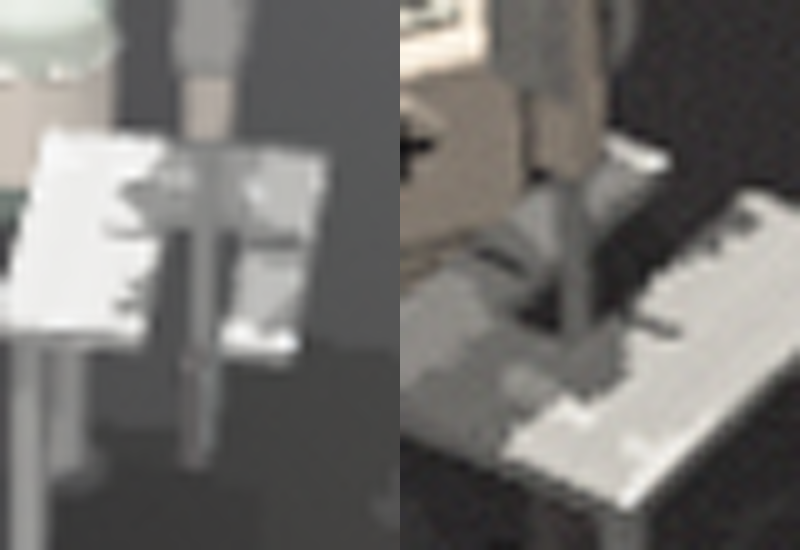

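The measured head and grip positions match prediction: the head's bottom edge at crop v≈298 against 300 predicted, and the stem midway between the two lines. Last stillness check, then hand in.

```bash
python3 -m creep '[[[0,0,0],0,0],[[0,0,0],0,0],[[0,0,0],0,0],[[0,0,0],0,0],[[0,0,0],0,0]]'
python3 - <<'E'
from h import *
o=telemetry.get_obs(); print(abs(o['joint_vel']).max(),o['force'],o['ee_pos'],np.degrees(o['eef_rot']))
print(ctrl.hand_in())
E
```

```text
time_s: 11.2
ee_pos: [0.5686, -0.0993, 0.2189]
eef_rot: [-3.142, 0.0, 0.111]
force: [0.3, 0.5, -0.8]
grip_width: 0.0139
0.0012660521981398486 [ 0.25615521  0.49120934 -0.82832883] [ 0.56858481 -0.09925526  0.21894512] [-1.79999470e+02  8.27821622e-04  6.34471736e+00]
the job is handed in; nothing more can be done
None
```

I handed the job in at about 11 s. The small white-grip mirror was lifted straight out of its stand and slid into the slot head-down from the open side. It is still held at the spot between the two black lines. I did not touch the bottle, beaker or tip box.

**Last checks:**
- **Position:** the gripper is at (0.5686, -0.0993), where I measured the spot. The scene view shows the stem midway between the lines.
- **Height:** the face centre is at about 0.0745 m, against 0.075 m for the lens.
- **Angle:** yaw is 6.34°. My geometry gave 6.2° to 6.46°, depending on which measurements of the lens and mark I used, so aim is good to a few tenths of a degree to 1°.
- **Contact:** force readings stayed at noise level, about 1 N, wherever I read them during the slide. The arm was still, and the tool upright to within 0.01°.

**Uncertain or disagreeing:**
- The lens and mark measured 151 to 152 mm from the spot, against the stated 150 mm.
- The wrist camera showed the stem 2 to 3 mm off, about its calibration error. The scene and side views agreed with the arm's pose.
- I could not see the camera's own view in the mirror, so the aim rests on the measured geometry.
- The approach was already at the right angle, so only about 3° of turning was needed in all, done on the way to the slot rather than at the spot.

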